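# Check the charger and earbud case contacts with the tester pen

### The job

Take the orange tester pen out of the white incense holder and check the two devices with it: touch its steel tip gently to the gold contact on the black charger and hold it there for about a second, then do the same on the gold contact of the purple earbud case. Afterwards drop the pen into the blue cup and leave everything else standing where it is.

Things in the scene. Friction and masses are not known exactly. Their poses are not given: they have to be found in the camera images.
- pen: tester pen, 130 mm long, upright, tip down in the incense holder. Origin at the point of its tip, z up along the pen. Steel point 6 mm wide (blunt 4 mm end) to z = 18 mm, steel shank 13 mm wide at z = 26 to 50 mm, black round collar 23 mm wide at z = 50 to 56 mm resting on the holder, square orange grip 15 x 15 mm (sides along its x and y) at z = 56 to 130 mm
- pen_tip (a point): the point of the pen's steel tip (same as the pen's origin)
- pen_grip (a point): centre of the pen's square grip, 93 mm above the tip along the pen
- pen_cap (a point): centre of the pen's cap end, 130 mm above the tip along the pen
- incense_holder: white ceramic incense holder, a block 84 x 84 x 55 mm, loose, 550 g; origin at the centre of its underside, z up. The vertical hole through its middle is 15 mm wide; the pen stands in it with its tip about 5 mm above the shelf
- charger: matte black portable charger, a slab 130 (x) x 68 (y) x 24 (z) mm, loose, about 340 g; origin at the centre of its underside, z up. Its gold contact lies 35 mm from the centre along its +x
- charger_contact: round gold spring contact on the charger's top, 20 mm across, encircled by a white ring mark; origin at the centre of its top face, 29 mm above the shelf and 5 mm above the charger's top. It gives 4 mm under about 1.2 to 3.6 N and then is rigid
- earbud_case: purple plastic earbud case, a rounded block 66 (x) x 52 (y) x 28 (z) mm, loose, about 90 g; origin at the centre of its underside, z up. Its gold contact is in the middle of the top
- case_contact: round gold spring contact on the earbud case's top, 20 mm across, encircled by a white ring mark; origin at the centre of its top face, 33 mm above the shelf and 5 mm above the case's top. It gives 4 mm under about 1.2 to 3.6 N and then is rigid
- cup: blue ceramic cup without handle, open at the top, 95 mm high, 80 mm across the rim, 4 mm wall, narrowing a little to the foot, loose, about 380 g; origin at the centre of its underside, z up
- cup_in (a point): centre of the cup's inner floor
- cup_rim (a point): centre of the cup's mouth, 95 mm above the shelf
- flashlight: small aluminium flashlight lying on its side, 100 mm long along its x, 32 mm across the head, loose; origin at the middle of its underside
- coin_holder: round chrome coin holder (open dish with a few coins), 72 mm across, 30 mm high, loose; origin at the centre of its underside
Things that resemble listed ones, but are neither listed nor needed, are in the scene too. Several things have the shape of the incense_holder; the one meant has the colours described above.

How it is judged:
On the way, in this order (a step that is already met when the one before it is completed fails the run):
1. the held pen's tip rests on the charger's gold contact for 0.3 s (contact force between pen and charger_contact above 0.3 N and distance between pen_tip and charger_contact below 0.013 m and contact force between the fingers and pen above 1 N), for 0.3 s.
2. then the held pen's tip rests on the earbud case's gold contact for 0.3 s (contact force between pen and case_contact above 0.3 N and distance between pen_tip and case_contact below 0.013 m and contact force between the fingers and pen above 1 N), for 0.3 s.
At the end, for the whole second after the job is handed in: The pen rests still (under 30 mm/s) in the cup, its tip (or cap) within 38 mm of the cup's axis and under 40 mm above its underside. Cup, charger, case and incense holder are upright (within 0.15 rad); these, the flashlight and coin holder are within 40 mm of where they began (((horizontal distance between pen_tip and cup_in below 0.038 m and z of pen_tip in the frame of cup between -0.005 and 0.04 m) or (horizontal distance between pen_cap and cup_in below 0.038 m and z of pen_cap in the frame of cup between -0.005 and 0.04 m)) and linear speed of pen below 0.03 m/s and angle between each of cup, charger, earbud_case, incense_holder's own z axis and vertical below 0.15 rad and distance of each of charger, earbud_case, incense_holder, cup, flashlight, coin_holder from where it was at the start of the episode below 0.04 m); the robot touches nothing.
It fails at once if a gold contact is pressed hard, with over 30 N (contact force between anything else and charger_contact above 30 N or contact force between anything else and case_contact above 30 N).
It fails at once if any of the other loose things is shifted by more than 40 mm (distance of any of charger, earbud_case, incense_holder, cup, flashlight, coin_holder from where it was at the start of the episode above 0.04 m).
It fails at once if the cup is tipped by more than 0.5 rad (angle between cup's own z axis and vertical above 0.5 rad).
It also fails if it takes over 59 s, if anything falls off the work surface, if the arm or the gripper's body presses on something with over 40 N, if the wrist force passes 120 N, or if a joint passes its speed limit or range.

### The arm

A 6-joint arm with a two-finger parallel gripper is mounted at the origin on the work surface. World frame = base frame: x ahead of the robot, y to its left, z up, the work surface at z = 0. Lengths are in m, angles in rad, forces in N, time in s.
With the tool pointing down it reaches from about 0.35 to 0.775 m from the base axis. Payload 7.3 kg.
Tool frame: the origin (TCP) lies at the centre of the arm's flange, where the gripper is bolted on; the fingertips stand 178 mm ahead of it and the grasp point (between the pads) lies 159 mm ahead of it; z points along the fingers, y is the line along which they close (so a half turn about z gives the same grasp; the last joint's range is limited). The gripper opens to 92 mm and grips with 3 to 60 N. Pads are 19 mm wide; open, the fingers measure 130 mm over their backs; the gripper's body (75 mm by 190 mm) begins 47 mm behind the grasp point.
Start: joints at [-1.448, 0.342, 1.524, -0, 1.275, -0.146], TCP at [0.139, -0.506, 0.405] pointing down, gripper open.
Joint ranges: [-2.53, 2.53], [-0.77, 2.02], [0.04, 2.7], [-1, 4.14], [0.28, 2.66], [-3.11, 3.11]. Speed limits (rad/s): [2.57, 2.57, 3.14, 3.14, 3.14, 3.14].

### API

Orientations are given as [roll, pitch, yaw] about the fixed x, y, z axes, in that order (R = Rz(yaw) Ry(pitch) Rx(roll)).
In Python, from cell import telemetry, vision, ticket gives the robot as it stands.
- The arm moves only by the shell command python3 -m crank 'ROWS' [FORCE]. ROWS is JSON, a list of rows, each a list of 5 numbers: the gripper command: -1 is shut, 1 is fully open, values between are in proportion, then the shift along the tool's x, y, z in mm, then the turn about the tool's z in rad. In form: [[fingers, dx, dy, dz, roll], ...]. A call has 1 to 12 rows; each row is the pose to reach, as a shift and turn from the pose commanded when the call began, along the tool's axes at that moment; what a row does not reach only later rows make up. A row lasts 1/12 s, in which the tool goes at most 41.7 mm and 7.16 degrees, less where a joint would pass 70% of its speed; a pose out of reach is approached as far as the arm can. A call with a gripper value outside its range is refused whole. The fingers move at their own pace and stop on an object; FORCE is the grip in N (left out, the last holds). Time passes only in rows, so rows that repeat a pose let the fingers close. It gives the time, the measured TCP pose, the force, the opening and the grip force at its end, in the units of the state.
- telemetry.observe(): the state, without advancing time (a new reading comes with each control period).
- vision.read_camera(name): name is "scene" or "side" or "wrist"; returns (picture, depth): 420x560x3 uint8, red, green, blue; 420x560 float32, m along the optical axis (not along the pixel's ray), 0 where there is no reading.
- vision.get_calibration(name): a dict with "camera_matrix" (3x3 intrinsics, pixels), "rvec" (rotation vector, rad) and "tvec" (3), from world to camera coordinates, as OpenCV has them. Camera axes: x right, y down, z forward; pixel columns grow to the right and rows downward; lengths in m; the calibration is good to about 2 mm. A picture is of the moment at which its call begins: read the wrist's pose just before it. get_calibration takes no time and is no camera call; for the wrist camera it gives the pose at the moment of the call.
- ticket.hand_in(): hands the job in; it is judged then, once.
The state is a dict: "time": time; "qpos": joint angles; "qvel": joint speeds; "joint_efforts": joint torques, N m; "tool_pos": TCP position; "tool_rot": TCP orientation; "contact_force": force on the tool from outside, world axes, zero at the start; "torque": the same for the moment, N m; "opening": finger opening in m; "grip_force": force on a finger pad.
Only numpy, scipy, OpenCV 4.12 (cv2) and the standard library are available. Lean on these libraries where they do the work, as an engineer would, in place of code of your own. Each camera call takes 0.05 s, during which the arm holds its last target. There are 200 camera calls.

## Working session

There is one attempt and no reset: what is moved stays moved. The work goes in short steps, Python scripts to look and compute and a shell command to move; the robot and the scene stay as the last step left them, time stands still between calls to the robot, and variables do not carry over. Pictures are saved under pics/ and viewed, at most 12 in all, crops included, and the job is handed in when it is done.

```bash
mkdir -p pics
cat > h.py <<'E'
import numpy as np, cv2
from cell import telemetry, vision
def snap(name,fn=None):
    c=vision.get_calibration(name); p,d=vision.read_camera(name)
    np.savez(f'/tmp/{name}.npz',p=p,d=d,K=c['camera_matrix'],r=c['rvec'],t=c['tvec'])
    if fn: cv2.imwrite('pics/'+fn,p[:,:,::-1])
def load(name):
    return np.load(f'/tmp/{name}.npz')
def w(name,u,v,depth=None):
    f=load(name); d=f['d'][v,u] if depth is None else depth
    R=cv2.Rodrigues(f['r'])[0]; x=np.linalg.inv(f['K'])@[u,v,1]*d
    return R.T@(x-f['t'].ravel())
def onz(name,u,v,z):
    f=load(name); R=cv2.Rodrigues(f['r'])[0]; C=-R.T@f['t'].ravel(); r=R.T@np.linalg.inv(f['K'])@[u,v,1]
    return C+r*(z-C[2])/r[2]
E
python3 - <<'E'
from h import *
snap('scene','a.png');snap('side','b.png')
print(telemetry.observe())
E
```

```text
{'time': 0.1, 'qpos': array([-1.44803030e+00,  3.42651829e-01,  1.52489654e+00, -3.08995951e-05,
        1.27539350e+00, -1.45976396e-01]), 'qvel': array([-3.89011028e-04, -1.33799173e-03, -8.67461658e-04,  1.43687098e-03,
        1.49881369e-03,  3.33109987e-05]), 'joint_efforts': array([ 1.40891891e-03, -4.32004273e+01, -2.44694871e+01,  7.18338741e-02,
        5.25988417e-02, -4.08550659e-05]), 'tool_pos': array([ 0.139413  , -0.50603426,  0.40412364]), 'tool_rot': array([-3.14025349e+00, -1.67020468e-04,  2.68751322e-01]), 'contact_force': array([ 0.23302604, -0.12396703,  0.00934726]), 'torque': array([ 0.04828326, -0.0673131 ,  0.0073548 ]), 'grip_force': 0.0, 'opening': 0.09135350064926545}
```

View pics/a.png

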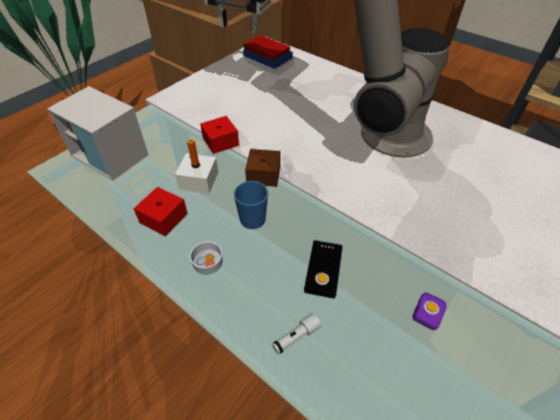

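View pics/b.png

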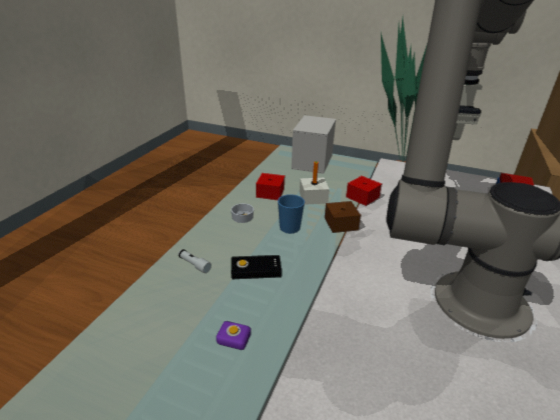

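The scene view has the pen cap at (192,142), charger contact at (322,279), case contact at (432,308) and cup mouth at (253,191). In the side view they are at (316,163), (243,264), (234,330) and (291,203). I'll enlarge crops for better pixel positions.

Run:
```python
from h import *
S=load('scene')['p'];D=load('side')['p']
def c(p,u,v): return cv2.resize(p[v-25:v+25,u-25:u+25],(200,200),interpolation=cv2.INTER_CUBIC)
P=[(192,155),(322,279),(432,308),(253,200)];Q=[(316,175),(243,264),(234,330),(291,212)]
m=np.vstack([np.hstack([c(S,*p) for p in P]),np.hstack([c(D,*p) for p in Q])])
cv2.imwrite('pics/c.png',m[:,:,::-1])
for n,L in(('scene',[(192,142),(197,182),(322,279),(432,308),(253,191),(205,260),(210,166)]),('side',[(316,163),(314,190),(243,264),(234,330)])):
    for p in L: print(n,p,w(n,*p).round(3))
```

```text
scene (192, 142) [ 0.525 -0.306  0.134]
scene (197, 182) [ 0.552 -0.281  0.034]
scene (322, 279) [0.578 0.131 0.028]
scene (432, 308) [0.494 0.337 0.03 ]
scene (253, 191) [ 0.504 -0.128  0.063]
scene (205, 260) [ 0.694 -0.105  0.007]
scene (210, 166) [ 0.502 -0.281  0.054]
side (316, 163) [ 0.52  -0.306  0.136]
side (314, 190) [ 0.512 -0.278  0.051]
side (243, 264) [0.57  0.132 0.029]
side (234, 330) [0.489 0.336 0.033]
```

View pics/c.png

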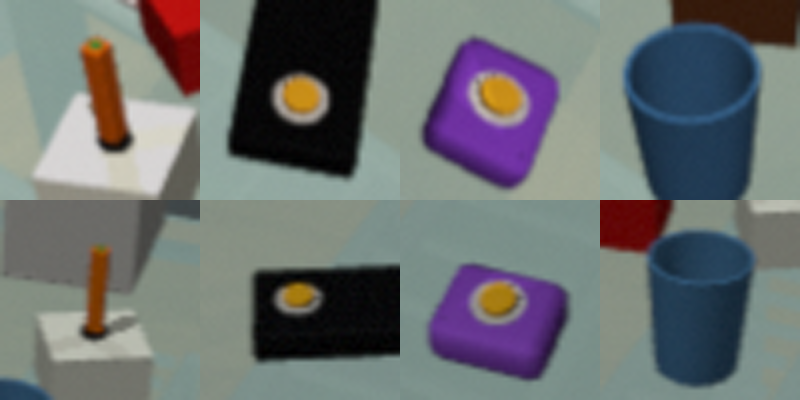

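```bash
cat >> h.py <<'E'
def tri(a,b):
    P=[]
    for n in('scene','side'):
        f=load(n);P.append(f['K']@np.hstack([cv2.Rodrigues(f['r'])[0],f['t'].reshape(3,1)]))
    X=cv2.triangulatePoints(P[0],P[1],np.float64(a).reshape(2,1),np.float64(b).reshape(2,1)).ravel();return X[:3]/X[3]
E
python3 - <<'E'
from h import *
for n,a,b,z in(('cap',(191,141),(315.75,162),.135),('collar',(195.75,165.75),(314.75,182.75),.055),('chg',(322.25,278),(242.75,262.75),.029),('case',(432.25,307),(233.75,329.75),.033),('cup',(251.25,193.25),(291.25,201.5),.095)):
    print(n,tri(a,b).round(4),onz('scene',*a,z).round(4),onz('side',*b,z).round(4))
E
```

```text
cap [ 0.5231 -0.3112  0.1353] [ 0.5241 -0.3098  0.135 ] [ 0.5234 -0.3145  0.135 ]
collar [ 0.5227 -0.313   0.056 ] [ 0.5253 -0.3095  0.055 ] [ 0.5231 -0.3216  0.055 ]
chg [0.5737 0.1281 0.0272] [0.5763 0.1303 0.029 ] [0.5723 0.1278 0.029 ]
case [0.4912 0.3356 0.0315] [0.4935 0.3368 0.033 ] [0.4898 0.3351 0.033 ]
cup [ 0.531  -0.108   0.0932] [ 0.5338 -0.105   0.095 ] [ 0.53  -0.108  0.095]
```

Heights agree with the text to within 2 mm. Next I'll go above the pen and take a close look.

```bash
cat >> h.py <<'E'
from scipy.spatial.transform import Rotation as Ro
def go(x,y,z,yaw=None):
    s=telemetry.observe();R=Ro.from_euler('xyz',s['tool_rot'])
    d=R.inv().apply(np.array([x,y,z])-s['tool_pos'])*1000
    t=0 if yaw is None else -(yaw-s['tool_rot'][2])
    print('dxyz',d.round(1),'roll',round((t+np.pi/2)%np.pi-np.pi/2,3))
E
python3 - <<'E'
from h import *
go(.523,-.311,.40)
c=vision.get_calibration('wrist');R=cv2.Rodrigues(c['rvec'])[0];C=-R.T@c['tvec'].ravel()
s=telemetry.observe();T=Ro.from_euler('xyz',s['tool_rot']);print('cam in tool',T.inv().apply(C-s['tool_pos']),T.inv().apply(R[2]),c['camera_matrix'][0])
for p in((125,150),(103,108),(140,125),(67,95),(160,205),(220,130),(263,160)):print(p,w('scene',*p).round(3))
E
```

```text
dxyz [421.6 -86.2   4.3] roll 0.0
cam in tool [ 0.07947392 -0.00022462  0.02138299] [-0.29026161  0.00114691  0.95694665] [374.06732805   0.         282.00478613]
(125, 150) [ 0.606 -0.501  0.057]
(103, 108) [ 0.597 -0.558  0.16 ]
(140, 125) [ 0.472 -0.637 -0.001]
(67, 95) [ 0.29  -1.657 -0.391]
(160, 205) [ 0.673 -0.272  0.055]
(220, 130) [ 0.378 -0.369  0.055]
(263, 160) [ 0.385 -0.2    0.042]
```

```bash
python3 -m crank '[[1,40,-8,0,0],[1,80,-16,0,0],[1,120,-24,0,0],[1,160,-32,0,0],[1,200,-40,0,0],[1,240,-48,0,0],[1,280,-56,0,0],[1,320,-64,0,0],[1,360,-72,0,0],[1,400,-82,0,0],[1,422,-86,0,0],[1,422,-86,0,0]]' 20
python3 - <<'E'
from h import *
s=telemetry.observe();print(s['tool_pos'],s['tool_rot'])
snap('wrist');p=load('wrist')['p'];cv2.imwrite('pics/d.png',cv2.resize(p,(784,588))[:,:,::-1])
f=load('wrist');print(cv2.projectPoints(np.float64([[.523,-.311,.135],[.523,-.311,.055]]),f['r'],f['t'],f['K'],None)[0].ravel()*1.4)
E
```

```text
time: 1.1
tool_pos: [0.5269, -0.3083, 0.4037]
tool_rot: [-3.14, -0.001, 0.274]
contact_force: [-1.7, 0.8, 0.1]
opening: 0.0919
grip_force: 0.0
[ 0.52687628 -0.30828191  0.40369788] [-3.14035407e+00 -8.38418777e-04  2.73668368e-01]
[398.46101967 310.23647229 397.66747602 270.33918075]
```

View pics/d.png

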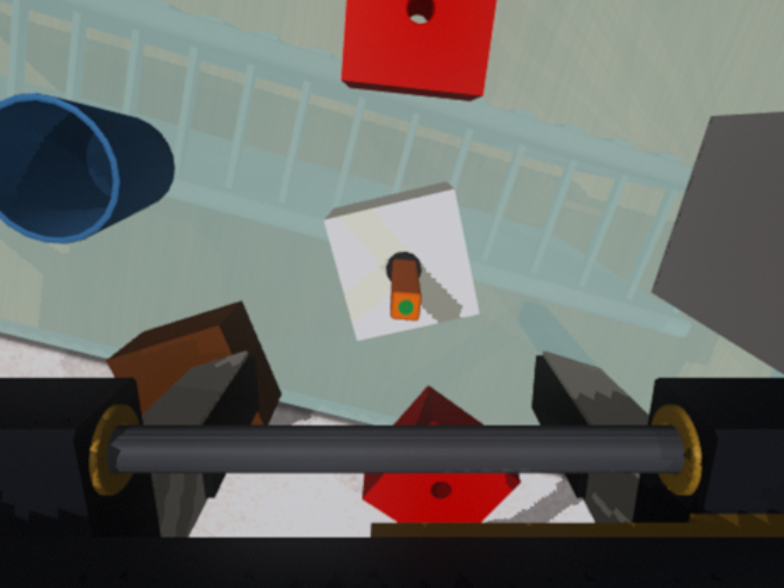

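The wrist view (shown at 1.4×) has the green-marked cap at (405,306) and the collar at (404,267). The pen's square sides line up with the image axes, so no turn is needed.

Run:
```python
from h import *
c=onz('wrist',405/1.4,306/1.4,.135);k=onz('wrist',404/1.4,267/1.4,.061);print(c,k)
m=(c+k)/2;go(c[0],c[1],.269);go(m[0],m[1],.269)
```

```text
[ 0.52602082 -0.31352305  0.135     ] [ 0.52765028 -0.31380969  0.061     ]
dxyz [-1.000e-01  4.200e+00  1.347e+02] roll 0.0
dxyz [  0.7   4.5 134.7] roll 0.0
```

```bash
python3 -m crank '[[1,1,4,30,0],[1,1,4,55,0],[1,1,4,75,0],[1,1,4,75,0],[1,1,4,75,0],[1,1,4,75,0]]'
python3 - <<'E'
from h import *
go(.526,-.3135,.269)
E
```

```text
time: 1.65
tool_pos: [0.5252, -0.3156, 0.3312]
tool_rot: [3.14, -0.001, 0.268]
contact_force: [-0.3, -0.8, 0.4]
opening: 0.0916
grip_force: 0.0
dxyz [ 1.2 -1.9 62.2] roll 0.0
```

```bash
python3 -m crank '[[1,1,-2,25,0],[1,1,-2,45,0],[1,1,-2,58,0],[1,1,-2,62,0],[1,1,-2,62,0],[-0.4,1,-2,62,0],[-1,1,-2,62,0],[-1,1,-2,62,0],[-1,1,-2,62,0],[-1,1,-2,62,0],[-1,1,-2,62,0],[-1,1,-2,62,0]]' 25
```

```text
time: 2.65
tool_pos: [0.5259, -0.3126, 0.2679]
tool_rot: [3.141, -0.0, 0.269]
contact_force: [0.3, 0.5, -0.6]
opening: 0.0496
grip_force: 0.0
```

```bash
python3 -m crank '[[-1,0,0,0,0],[-1,0,0,0,0],[-1,0,0,0,0],[-1,0,0,0,0],[-1,0,0,0,0],[-1,0,0,0,0],[-1,0,0,0,0],[-1,0,0,0,0]]' 25
```

```text
time: 3.32
tool_pos: [0.5259, -0.3126, 0.2677]
tool_rot: [3.141, 0.0, 0.269]
contact_force: [0.7, 0.4, 0.8]
opening: 0.0146
grip_force: 25.0
```

Gripped square at 14.6 mm. Next I'll lift it straight up.

```bash
python3 -m crank '[[-1,0,0,-6,0],[-1,0,0,-14,0],[-1,0,0,-24,0],[-1,0,0,-36,0],[-1,0,0,-50,0],[-1,0,0,-66,0],[-1,0,0,-85,0],[-1,0,0,-105,0],[-1,0,0,-125,0],[-1,0,0,-140,0],[-1,0,0,-145,0],[-1,0,0,-145,0]]' 25
python3 - <<'E'
from h import *
snap('wrist');snap('side')
a=cv2.resize(load('wrist')['p'],(400,300));f=load('side')['p'][80:230,230:430]
cv2.imwrite('pics/e.png',np.hstack([a,cv2.resize(f,(400,300),interpolation=cv2.INTER_CUBIC)])[:,:,::-1])
s=telemetry.observe();print(s['tool_pos'],s['tool_rot'],s['opening'])
go(.520,.0,s['tool_pos'][2])
E
```

```text
time: 4.32
tool_pos: [0.5259, -0.3124, 0.415]
tool_rot: [3.139, -0.002, 0.269]
contact_force: [-0.2, -0.3, -1.7]
opening: 0.0151
grip_force: 25.0
[ 0.52570871 -0.31235952  0.4123086 ] [-3.14098173e+00  4.73911774e-04  2.68833790e-01] 0.015426686180270308
dxyz [ 7.750e+01 -3.027e+02  1.000e-01] roll 0.0
```

View pics/e.png

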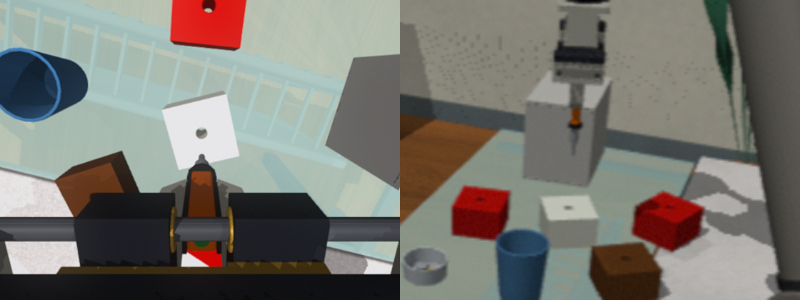

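The pen hangs vertical in the grip: its tip is at (200,157) in the left half of the picture. The holder stayed put, as did everything else in view. Next I'll move above the charger.

```bash
python3 -m crank '[[-1,13,-30,0,0],[-1,26,-66,0,0],[-1,40,-102,0,0],[-1,54,-138,0,0],[-1,68,-174,0,0],[-1,82,-210,0,0],[-1,96,-246,0,0],[-1,110,-282,0,0],[-1,124,-318,0,0],[-1,138,-352,0,0],[-1,152,-384,0,0],[-1,163,-412,0,0]]' 25
python3 - <<'E'
from h import *
print('tip earlier',onz('wrist',280,220,.148))
E
python3 -m crank '[[-1,0,0,40,0],[-1,0,0,75,0],[-1,0,0,75,0],[-1,0,0,75,0],[-1,0,0,75,0]]' 25
python3 - <<'E'
from h import *
s=telemetry.observe();print(s['tool_pos'],s['tool_rot'],s['opening'])
snap('wrist');p=load('wrist')['p'];cv2.imwrite('pics/f.png',cv2.resize(p,(784,588),interpolation=cv2.INTER_CUBIC)[:,:,::-1])
E
```

```text
time: 5.42
tool_pos: [0.5734, 0.1304, 0.4112]
tool_rot: [-3.141, 0.003, 0.27]
contact_force: [-0.6, 0.5, -0.2]
opening: 0.0148
grip_force: 25.0
tip earlier [ 0.52348345 -0.31258029  0.148     ]
time: 5.83
tool_pos: [0.5742, 0.1276, 0.3389]
tool_rot: [3.141, -0.001, 0.268]
contact_force: [-0.0, -0.4, -0.0]
opening: 0.0148
grip_force: 25.0
[0.57417759 0.12764738 0.33887462] [ 3.14132335e+00 -1.13601995e-03  2.68257493e-01] 0.014751615269074704
```

View pics/f.png

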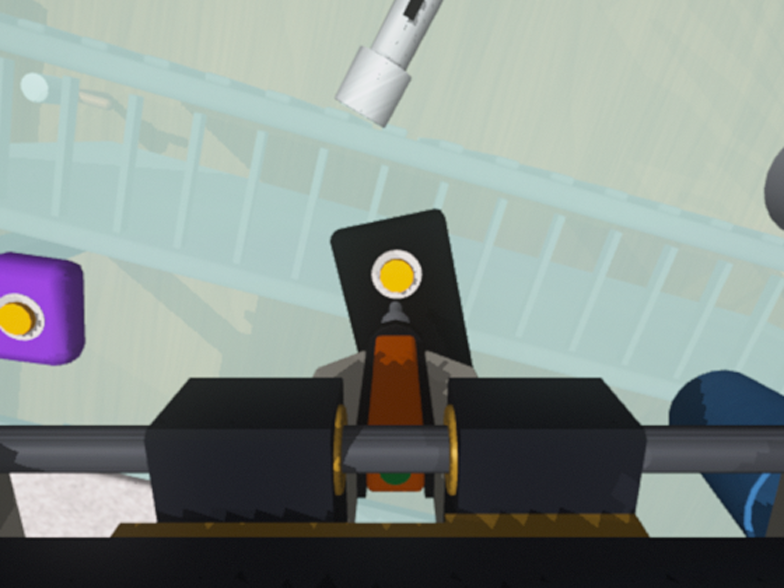

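The charger's contact is at (397,275) and the pen tip at about (396,306).

Run:
```python
from h import *
c=onz('wrist',397/1.4,275/1.4,.029);t=onz('wrist',396/1.4,305/1.4,.075);k=onz('wrist',19/1.4,318/1.4,.033)
print(c,t,k);s=telemetry.observe();go(*(s['tool_pos']+c-t));print(s['contact_force'])
```

```text
[0.57726015 0.12699931 0.029     ] [0.57427461 0.12692831 0.075     ] [0.49586866 0.33021311 0.033     ]
dxyz [ 2.8  0.7 46. ] roll 0.0
[ 0.14769173  0.04770554 -0.45603823]
```

```bash
python3 -m crank '[[-1,2,0,18,0],[-1,2,0,32,0],[-1,2,0,40,0],[-1,2,0,42,0],[-1,2,0,43,0],[-1,2,0,44,0],[-1,2,0,45,0],[-1,2,0,46,0],[-1,2,0,46,0],[-1,2,0,46,0]]' 25
```

```text
time: 6.72
tool_pos: [0.5756, 0.1285, 0.2919]
tool_rot: [3.141, -0.0, 0.269]
contact_force: [0.5, -0.2, -0.4]
opening: 0.0148
grip_force: 25.0
```

```bash
python3 -m crank '[[-1,0,0,0.5,0],[-1,0,0,1,0],[-1,0,0,1,0],[-1,0,0,1,0]]' 25; python3 -m crank '[[-1,0,0,0.5,0],[-1,0,0,1,0],[-1,0,0,1,0],[-1,0,0,1,0]]' 25; python3 -c "
from h import *
snap('wrist');p=load('wrist')['p'][150:270,200:360];cv2.imwrite('pics/g.png',cv2.resize(p,(640,480),interpolation=cv2.INTER_CUBIC)[:,:,::-1])"
```

```text
time: 7.05
tool_pos: [0.5756, 0.1285, 0.2909]
tool_rot: [3.141, -0.0, 0.269]
contact_force: [0.9, 0.1, 0.9]
opening: 0.0148
grip_force: 25.0
time: 7.38
tool_pos: [0.5756, 0.1285, 0.2898]
tool_rot: [3.141, -0.0, 0.269]
contact_force: [0.5, 0.6, 1.9]
opening: 0.015
grip_force: 25.0
```

View pics/g.png

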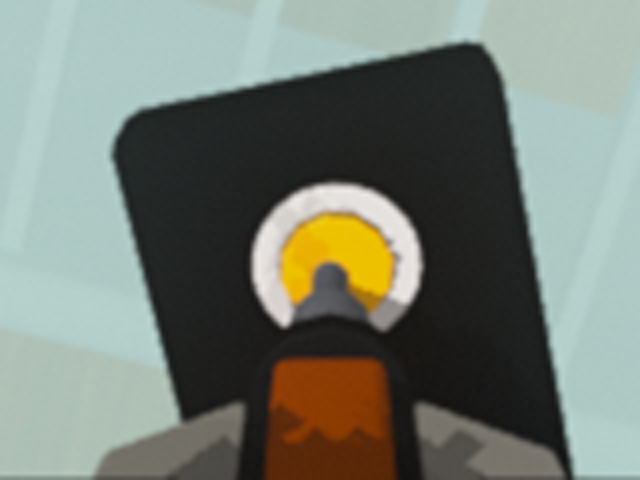

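The tip at (330,270) sits on the gold disc centred at (338,262), and the force is rising. I'll press 1 mm more and hold for a second.

```bash
python3 -m crank '[[-1,0,0,0.5,0],[-1,0,0,1,0],[-1,0,0,1,0],[-1,0,0,1,0],[-1,0,0,1,0],[-1,0,0,1,0],[-1,0,0,1,0],[-1,0,0,1,0],[-1,0,0,1,0],[-1,0,0,1,0],[-1,0,0,1,0],[-1,0,0,1,0]]' 25; python3 -m crank '[[-1,0,0,0,0]]' 25
```

```text
time: 8.43
tool_pos: [0.5756, 0.1285, 0.2887]
tool_rot: [3.141, -0.0, 0.269]
contact_force: [1.3, -0.1, 2.0]
opening: 0.0145
grip_force: 25.0
time: 8.52
tool_pos: [0.5756, 0.1285, 0.2887]
tool_rot: [3.141, -0.0, 0.269]
contact_force: [1.3, -0.4, 2.8]
opening: 0.015
grip_force: 25.0
```

```bash
python3 -m crank '[[-1,0,0,-8,0],[-1,0,0,-25,0],[-1,0,0,-42,0],[-1,0,-20,-50,0],[-1,-5,-50,-50,0],[-1,-10,-85,-50,0],[-1,-15,-120,-50,0],[-1,-20,-155,-50,0],[-1,-24,-190,-50,0],[-1,-26,-212,-50,0],[-1,-26,-221,-50,0],[-1,-26,-221,-50,0]]' 25;python3 -m crank '[[-1,0,0,0,0],[-1,0,0,0,0],[-1,0,0,0,0]]' 25
python3 - <<'E'
from h import *
snap('wrist');p=load('wrist')['p'][120:300,160:400];cv2.imwrite('pics/i.png',cv2.resize(p,(720,540),interpolation=cv2.INTER_CUBIC)[:,:,::-1])
E
```

```text
time: 9.52
tool_pos: [0.4908, 0.3362, 0.3386]
tool_rot: [3.141, 0.001, 0.272]
contact_force: [-0.4, 0.1, -1.2]
opening: 0.0153
grip_force: 25.0
time: 9.77
tool_pos: [0.4925, 0.3332, 0.3386]
tool_rot: [3.141, 0.0, 0.267]
contact_force: [0.5, 0.0, -0.5]
opening: 0.0149
grip_force: 25.0
```

View pics/i.png

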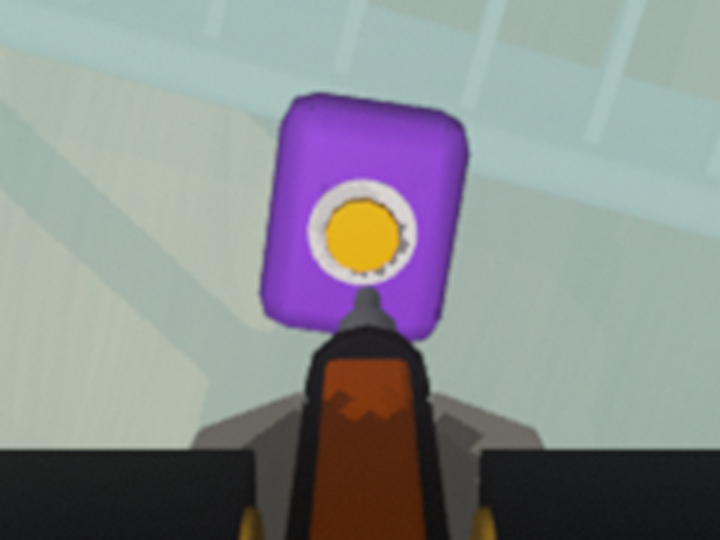

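The contact is at (363,236) in the crop and the tip at (368,291).

Run:
```python
from h import *
s=telemetry.observe();print(s['tool_pos'])
c=onz('wrist',160+363/3,120+236/3,.033);t=onz('wrist',160+368/3,120+291/3,s['tool_pos'][2]-.262)
print(c,t);go(*(s['tool_pos']+c-t))
```

```text
[0.49250134 0.33331116 0.33866792]
[0.49400165 0.33418708 0.033     ] [0.49344085 0.33281598 0.07666792]
dxyz [ 0.9 -1.2 43.7] roll 0.0
```

```bash
python3 -m crank '[[-1,1,-1,18,0],[-1,1,-1,32,0],[-1,1,-1,39,0],[-1,1,-1,41,0],[-1,1,-1,42,0],[-1,1,-1,43,0],[-1,1,-1,43.5,0],[-1,1,-1,44,0],[-1,1,-1,44,0],[-1,1,-1,44,0]]' 25; python3 -m crank '[[-1,0,0,0.5,0],[-1,0,0,0.5,0],[-1,0,0,1,0],[-1,0,0,1,0]]' 25
```

```text
time: 10.65
tool_pos: [0.4927, 0.3359, 0.2953]
tool_rot: [-3.142, -0.001, 0.269]
contact_force: [0.6, -0.8, 0.9]
opening: 0.0151
grip_force: 25.0
time: 10.98
tool_pos: [0.4927, 0.3359, 0.2939]
tool_rot: [-3.142, -0.001, 0.269]
contact_force: [1.6, -0.3, 1.5]
opening: 0.0147
grip_force: 25.0
```

```bash
python3 -m crank '[[-1,0,0,0.5,0],[-1,0,0,1,0],[-1,0,0,1,0],[-1,0,0,1,0],[-1,0,0,1,0],[-1,0,0,1,0],[-1,0,0,1,0],[-1,0,0,1,0],[-1,0,0,1,0],[-1,0,0,1,0],[-1,0,0,1,0],[-1,0,0,1,0]]' 25
python3 - <<'E'
from h import *
snap('wrist');p=load('wrist')['p'][150:270,200:360];cv2.imwrite('pics/j.png',cv2.resize(p,(640,480),interpolation=cv2.INTER_CUBIC)[:,:,::-1])
E
```

```text
time: 11.98
tool_pos: [0.4925, 0.3359, 0.2927]
tool_rot: [3.142, -0.0, 0.269]
contact_force: [1.3, -0.0, 2.9]
opening: 0.0151
grip_force: 25.0
```

View pics/j.png

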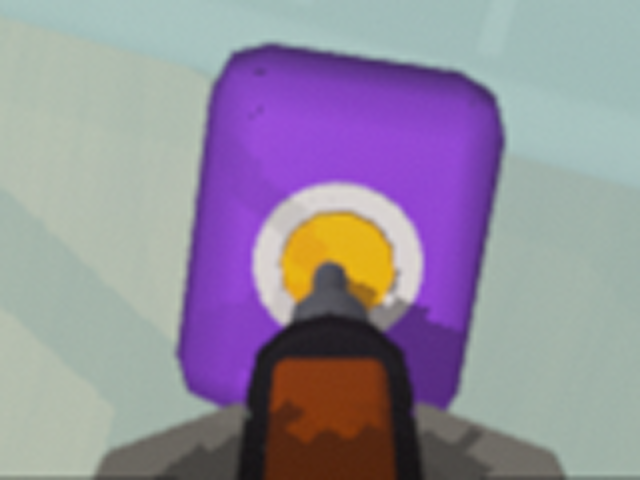

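The tip at (330,270) is on the gold disc at (338,262), held at about 2.9 N for a second. Next I'll lift and go to the cup.

```bash
python3 -m crank '[[-1,0,0,-8,0],[-1,0,0,-25,0],[-1,0,0,-45,0],[-1,0,0,-70,0],[-1,0,0,-95,0],[-1,0,0,-115,0],[-1,0,0,-120,0],[-1,0,0,-120,0]]' 25
python3 -m crank '[[-1,-5,28,0,0],[-1,-12,65,0,0],[-1,-19,104,0,0],[-1,-26,143,0,0],[-1,-33,182,0,0],[-1,-40,221,0,0],[-1,-47,260,0,0],[-1,-54,299,0,0],[-1,-61,338,0,0],[-1,-68,375,0,0],[-1,-74,408,0,0],[-1,-79,430,0,0]]' 25
python3 -m crank '[[-1,0,7,0,0],[-1,0,7,0,0],[-1,0,7,0,0],[-1,0,7,0,0],[-1,0,7,0,0]]' 25
python3 - <<'E'
from h import *
s=telemetry.observe();print(s['tool_pos'])
go(.532,-.107,.285)
snap('wrist');p=load('wrist')['p'];cv2.imwrite('pics/k.png',p[:,:,::-1])
E
```

```text
time: 12.7
tool_pos: [0.4923, 0.3359, 0.414]
tool_rot: [-3.141, -0.002, 0.269]
contact_force: [0.4, -0.2, -0.3]
opening: 0.0149
grip_force: 25.0
time: 13.7
tool_pos: [0.5301, -0.1026, 0.4105]
tool_rot: [-3.14, 0.004, 0.267]
contact_force: [0.1, -0.1, -1.1]
opening: 0.015
grip_force: 25.0
time: 14.12
tool_pos: [0.5323, -0.105, 0.4124]
tool_rot: [-3.141, 0.001, 0.271]
contact_force: [0.2, 0.1, -0.6]
opening: 0.0147
grip_force: 25.0
[ 0.53234907 -0.10497626  0.41242274]
dxyz [ -0.8   1.9 127.4] roll 0.0
```

View pics/k.png

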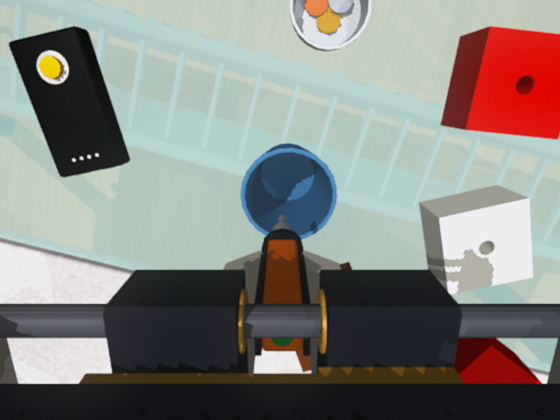

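The cup rim spans columns 242–336 and rows 148–241, so its centre is about (289,194). The tip is at (282,218).

Run:
```python
from h import *
s=telemetry.observe()
c=onz('wrist',289,194,.095);t=onz('wrist',282,218,.149);print(c,t);go(*(s['tool_pos']+c-t)[:2],.285)
```

```text
[ 0.53611316 -0.1097962   0.095     ] [ 0.53186514 -0.10502348  0.149     ]
dxyz [  2.8   5.8 127.6] roll 0.0
```

```bash
python3 -m crank '[[-1,2,5,15,0],[-1,2,5,40,0],[-1,2,5,65,0],[-1,2,5,90,0],[-1,2,5,110,0],[-1,2,5,120,0],[-1,2,5,126,0],[-1,2,5,127,0],[-1,2,5,127,0],[-1,2,5,127,0]]' 25; python3 -m crank '[[-0.6,0,0,0,0],[-0.3,0,0,0,0],[0,0,0,0,0],[0.5,0,0,0,0],[1,0,0,0,0],[1,0,0,0,0],[1,0,0,0,0],[1,0,0,0,0],[1,0,0,0,0],[1,0,0,0,0],[1,0,0,0,0],[1,0,0,0,0]]'
```

```text
time: 15.0
tool_pos: [0.5361, -0.1107, 0.287]
tool_rot: [3.14, -0.002, 0.269]
contact_force: [0.6, -0.2, -0.8]
opening: 0.0149
grip_force: 25.0
time: 16.0
tool_pos: [0.5357, -0.1107, 0.2857]
tool_rot: [3.141, -0.0, 0.269]
contact_force: [0.1, -0.4, 0.2]
opening: 0.0873
grip_force: 0.0
```

```bash
python3 -m crank '[[1,0,0,-5,0],[1,0,0,-15,0],[1,0,0,-30,0],[1,0,0,-50,0],[1,0,0,-75,0],[1,0,0,-100,0],[1,0,0,-120,0],[1,0,0,-130,0],[1,0,0,-130,0],[1,0,0,-130,0],[1,0,0,-130,0],[1,0,0,-130,0]]'
python3 - <<'E'
from h import *
snap('wrist');snap('side')
a=load('wrist')['p'];b=load('side')['p']
cv2.imwrite('pics/l.png',np.hstack([cv2.resize(a,(400,300)),cv2.resize(b[120:360,180:500],(400,300))])[:,:,::-1])
E
```

```text
time: 17.0
tool_pos: [0.5355, -0.1107, 0.4142]
tool_rot: [-3.14, 0.002, 0.269]
contact_force: [-0.7, 0.6, 1.2]
opening: 0.0916
grip_force: 0.0
```

View pics/l.png

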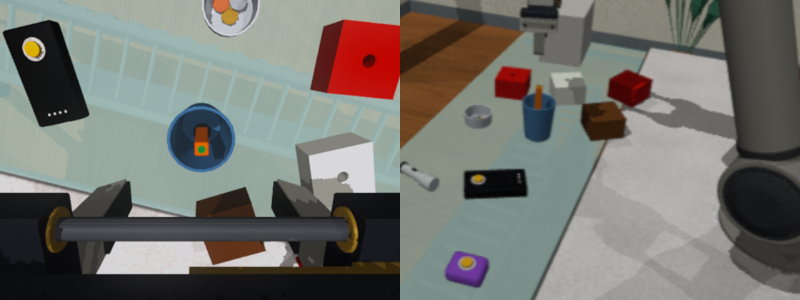

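The pen stands in the cup, everything else is still in place, and the gripper is clear.

```bash
python3 -c "
from cell import ticket
print(ticket.hand_in())"
```

```text
the job is handed in; nothing more can be done
None
```

The job is handed in, though no verdict came back: the pen touched the charger contact and then the earbud case contact for about a second each at 2–3 N, and it now stands in the blue cup with the other things looking unmoved in the last pictures.

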